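Seat a bearing cover and hold the aligning pin through both bushings

ROBOT

A 7-joint arm with a two-finger parallel gripper is mounted at the origin on a cart in front of the work surface, level with it; the furniture and walls round the work are solid. World frame = base frame: x ahead of the robot, y to its left, z up, the work surface at z = 0. Lengths are in m, angles in degrees, forces in N, time in s.
With the tool pointing down it reaches from about 0.4 to 0.875 m from the base axis. Payload 6.5 kg.
Tool frame: the origin (TCP) lies midway between the tips of the shut fingers; the grasp point (between the pads) lies 19 mm behind it; z points along the fingers, y is the direction in which the jaws open and shut (so a half turn about z gives the same grasp; the last joint's range is limited). The gripper opens to 85 mm and grips with 20 to 120 N. Pads are 22 mm wide; open, the fingers measure 114 mm over their backs; the gripper's body (76 mm by 85 mm) begins 54 mm behind the grasp point. The pads swing forward as they close: fully open they stand 13 mm farther back than shut.
Start: joints at [-76.501, 30.733, -0.252, 88.115, 0.149, 61.152, -4.079], TCP at [0.193, 0.621, 0.231] pointing down, gripper open.
Joint ranges: [-154.64, 154.64], [-21.42, 123.67], [-72.66, 72.17], [13.99, 137.28], [-74.86, 254.86], [10.95, 109.41], [-158.01, 158.01]. Speed limits (degrees/s): [136.94, 136.94, 180, 180, 180, 180, 180].

INTERFACE

Orientations are given as a 3x3 rotation matrix whose columns are the frame's x, y, z axes.
In Python, from cell import sensors, imaging, r gives the robot as it stands. The module is installed in compiled form; this text tells all that it offers.
- The arm moves only by the shell command python3 -m crank 'ROWS' [FORCE]. ROWS is text: rows parted by semicolons, each of 7 numbers parted by spaces: the turn, a rotation vector about the world's x, y, z in rad, then the shift along the world's x, y, z in mm, then the finger opening in mm, from 0 to 85.4. A call has 1 to 12 rows; each row shifts and turns the commanded pose from where the row before left it; what a row does not reach is not made up. A row lasts 1/10 s, in which the tool goes at most 50 mm and 8.59 degrees, less where a joint would pass 70% of its speed; a pose out of reach is approached as far as the arm can. A call is refused whole if a number of a shift passes 50 or a number of a turn 0.15, either way. A call with a gripper value outside its range is refused whole. The fingers move at their own pace and stop on an object; FORCE is the grip in N (left out, the last holds). Time passes only in rows, so rows that do not move let the fingers close. It gives the time, the measured TCP pose, the force and the opening at its end, in the units of the state.
- sensors.observe(): the state, without advancing time (a new reading comes with each control period).
- imaging.capture(name): name is "side" or "top"; returns (picture, depth): 400x640x3 uint8, red, green, blue; 400x640 float32, m along the optical axis (not along the pixel's ray), 0 where there is no reading.
- imaging.camera_model(name): a dict with "intrinsics" (3x3 intrinsics, pixels), "extrinsics" (4x4, takes a point from camera to world coordinates). Camera axes: x right, y up, looking along -z (the intrinsics and any distortion apply to the point x, -y, -z); pixel columns grow to the right and rows downward; lengths in m; the calibration is good to about 2 mm. A picture is of the moment at which its call begins. camera_model takes no time and is no camera call.
- r.sign_off(): hands the job in, once; it reports no verdict.
The state is a dict: "t": time; "joint_positions": joint angles; "joint_velocities": joint speeds; "effort": joint torques, N m; "tool_pos": TCP position; "tcp_rot": TCP orientation; "wrist_force": force on the tool from outside, world axes, zero at the start; "torque": the same for the moment, N m; "opening": finger opening in m.
Only numpy, scipy, OpenCV 4.12 (cv2) and the standard library are available. Lean on these libraries where they do the work, as an engineer would, in place of code of your own. Each camera call takes 0.05 s, during which the arm holds its last target.

TASK

Put the flat cover plate on top of the bearing frame, boss up and square between the corner keepers, and press it down firmly so that it sits level on the frame. Then take the long aligning pin out of the wooden rack and thread it from above, nose down, through the bushing in the cover and on through the bushing in the frame's lower plate, until its nose sticks out below the lower plate but stays clear of the bench, and finish while still holding the pin there by its head so that the screws could be tightened. Leave the gear and the tape roll where they are.

Things in the scene. Friction and masses are not known exactly. Their poses are not given: they have to be found in the camera images.
- frame: Fixed grey bearing frame on the bench; origin on the bench, on the bushing axis. Two upright cheeks, 130 mm along its x, outer faces at y = +-64 mm, top 86 mm high; open front. A level cross plate between them (30 to 40 mm high) holds the lower brass bushing: 16 mm bore, from 29 to 47 mm above the bench, free air below it.
- frame_seat (a point): On the frame's bushing axis, 86 mm above the bench: the height of the cheeks' tops, where the cover's underside comes to rest. x, y along the frame's sides; the square cover fits at any quarter turn. Corner keepers rise to about 100 mm; their upright lower faces are 57 mm from the axis on all four sides (2 mm play), the upper halves slope outward as a lead-in of about 4 mm.
- frame_lower (a point): Underside of the frame's lower plate, on the bushing axis, 30 mm above the bench. Axes as frame_seat.
- cover_boss (a point): Loose aluminium cover, 110 x 110 x 8 mm, about 0.3 kg, flat on the bench, boss up. The round central boss, 34 mm across, rises from 8 to 32 mm above the underside and holds the upper bushing, a 15 mm bore right through. This point: on its axis, 20 mm above the underside, half-way up the boss. z up, x and y along the plate's sides. Grip the boss from above; seating takes a push of 10 to 20 N.
- pin_head (a point): Long steel aligning pin, 170 mm, about 0.12 kg, upright in the middle hole of the rack, nose 5 mm above the bench. Its top 40 mm is a knurled round head, 20 mm across; below it a 12 mm shank, the last 10 mm tapering to a 6 mm nose. This point: centre of the head, 150 mm above the nose, 20 mm below the top; z from nose to head.
- pin_tip (a point): The nose end of the same pin, on its axis, 150 mm from pin_head.
- rack: Fixed wooden pin rack, 45 (x) x 125 (y) x 60 mm high, origin on the bench; the long pin's hole is in the middle, 55 mm deep, 13.5 mm wide. Two stubby pins fixed in it stand at y = -42 mm (top 85 mm above the bench) and y = +42 mm (top 95 mm).
- gear: Loose steel gear, 56 mm across, 28 mm high, on the bench; origin at the centre of its underside. To be left alone.
- tape: Loose roll of dark tape, 66 mm across, 19 mm high, lying on the bench; origin at the centre of its underside. To be left alone.

How it is judged:
By the outcome, as a careful person would: the job done as asked, in the order asked, and still so for the second after the job is handed in, while the arm keeps its last pose, push and grip.
It also fails if it takes over 72 s, if anything falls off the work surface, if the arm or the gripper's body presses on something with over 40 N, if the wrist force passes 120 N, or if a joint passes its speed limit or range.

## Working session

There is one attempt and no reset: what is moved stays moved. The work goes in short steps, Python scripts to look and compute and a shell command to move; the robot and the scene stay as the last step left them, time stands still between calls to the robot, and variables do not carry over. Pictures are saved under pics/ and viewed, and the job is handed in when it is done.

```bash
mkdir -p pics
cat > h.py <<'E'
import numpy as np, cv2
from cell import sensors, imaging, r
def cap(name,tag):
    p,d=imaging.capture(name); cv2.imwrite(f'pics/{tag}.png',cv2.cvtColor(p,cv2.COLOR_RGB2BGR)); np.savez(f'/tmp/{tag}.npz',p=p,d=d)
    return p,d
def ld(tag):
    z=np.load(f'/tmp/{tag}.npz'); return z['p'],z['d']
def cm(name):
    m=imaging.camera_model(name); return np.array(m['intrinsics']),np.array(m['extrinsics']),m
def pts(name,d):
    K,E,_=cm(name); v,u=np.mgrid[:d.shape[0],:d.shape[1]]
    x=(u-K[0,2])/K[0,0]*d; y=(v-K[1,2])/K[1,1]*d
    P=np.stack([x,-y,-d,np.ones_like(d)],-1)@E.T
    return P[...,:3]
def ray(name,uv,z):
    K,E,_=cm(name); uv=np.atleast_2d(uv).astype(float)
    dd=np.c_[(uv[:,0]-K[0,2])/K[0,0],-(uv[:,1]-K[1,2])/K[1,1],-np.ones(len(uv))]@E[:3,:3].T
    o=E[:3,3]; return o+dd*((z-o[2])/dd[:,2])[:,None]
def proj(name,P):
    K,E,_=cm(name); P=np.atleast_2d(P); c=(P-E[:3,3])@E[:3,:3]
    return np.c_[K[0,0]*c[:,0]/-c[:,2]+K[0,2],K[1,1]*-c[:,1]/-c[:,2]+K[1,2]]
E
python3 - <<'E'
from h import *
for n in('side','top'):
    cap(n,n+'0'); print(cm(n)[2])
s=sensors.observe(); print(s)
E
```

```text
{'intrinsics': array([[474.12433013,   0.        , 320.84398111],
       [  0.        , 474.12433013, 201.73973323],
       [  0.        ,   0.        ,   1.        ]]), 'extrinsics': array([[ 0.98086647,  0.1211843 , -0.15236581,  0.2282282 ],
       [-0.19428294,  0.65938154, -0.72627138, -0.89974245],
       [ 0.01245451,  0.74197732,  0.67030928,  0.95082969],
       [ 0.        ,  0.        ,  0.        ,  1.        ]])}
{'intrinsics': array([[497.28706777,   0.        , 319.88317751],
       [  0.        , 497.28706777, 197.89239302],
       [  0.        ,   0.        ,   1.        ]]), 'extrinsics': array([[-0.03240636,  0.97864512, -0.20298661,  0.12768436],
       [-0.99946981, -0.03237102,  0.003495  , -0.01095301],
       [-0.00315052,  0.20299225,  0.97917528,  1.6535175 ],
       [ 0.        ,  0.        ,  0.        ,  1.        ]])}
{'t': 0.1, 'joint_positions': array([-76.50320274,  30.77487782,  -0.25386045,  88.16502637,
         0.14791028,  61.15213342,  -4.07997506]), 'joint_velocities': array([-0.04452628, -0.06730793,  0.04717984, -0.23248682, -0.03543372,
        0.01493585, -0.00095042]), 'effort': array([ 1.92941261e-03, -5.84567928e+01,  1.05144359e+00, -2.59776038e+01,
        1.26028847e-02,  4.48419421e-03,  3.15650546e-06]), 'tool_pos': array([0.1930257 , 0.6200769 , 0.23048137]), 'tcp_rot': array([[-9.54827817e-01,  2.97159384e-01, -3.73355693e-04],
       [ 2.97159600e-01,  9.54826555e-01, -1.55648986e-03],
       [-1.06035640e-04, -1.59712605e-03, -9.99998719e-01]]), 'wrist_force': array([0.03469665, 0.27488269, 0.3049663 ]), 'torque': array([-0.00603828, -0.00464347, -0.05210585]), 'opening': 0.08557940155196568}
```

View pics/side0.png

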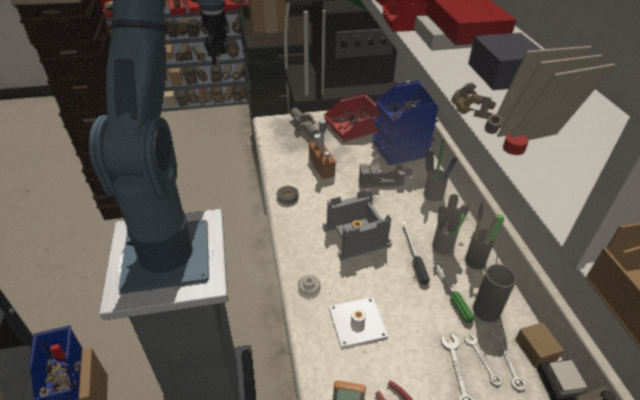

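View pics/top0.png

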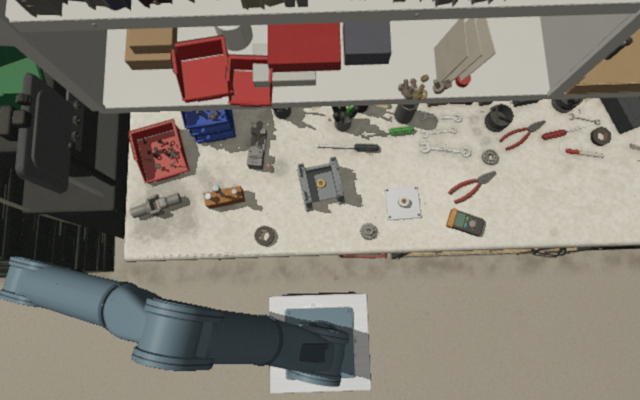

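The side view shows the frame at about (358,225), the cover at (358,320), the gear at (309,285), the tape at (288,195) and the rack at (321,160). In the top view the frame is at (321,184), the cover at (404,203) and the rack at (224,196). I'll zoom in to measure.

Run:
```python
from h import *
p,d=ld('top0'); c=p[140:260,190:440]; cv2.imwrite('pics/top0z.png',cv2.cvtColor(cv2.resize(c,None,fx=3.2,fy=3.2,interpolation=2),cv2.COLOR_RGB2BGR))
p2,d2=ld('side0'); c=p2[110:360,260:440]; cv2.imwrite('pics/side0z.png',cv2.cvtColor(cv2.resize(c,None,fx=2.4,fy=2.4,interpolation=2),cv2.COLOR_RGB2BGR))
P=pts('top',d);P2=pts('side',d2)
for u,v in[(321,184),(404,203),(224,196),(370,215),(300,220)]: print('top',u,v,P[v,u].round(4),d[v,u])
for u,v in[(358,225),(358,316),(321,160),(300,250)]: print('side',u,v,P2[v,u].round(4))
```

```text
top 321 184 [ 0.518  -0.0222  0.0031] 1.6953562
top 404 203 [ 0.4377 -0.2958  0.0297] 1.6539444
top 224 196 [0.4747 0.2972 0.0602] 1.6295025
top 370 215 [ 0.4058 -0.1837  0.0011] 1.6750411
top 300 220 [0.3966 0.0525 0.0007] 1.6727657
side 358 225 [ 0.5183 -0.0179  0.0339]
side 358 316 [ 0.4501 -0.2873  0.01  ]
side 321 160 [0.4698 0.2602 0.0561]
side 300 250 [ 0.3515 -0.0501  0.0011]
```

View pics/top0z.png

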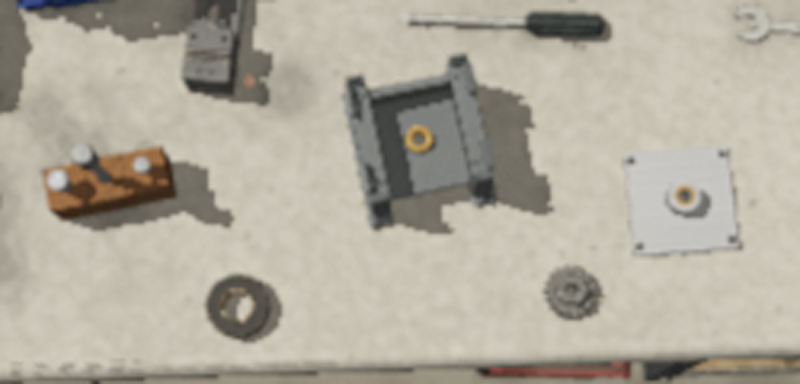

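View pics/side0z.png

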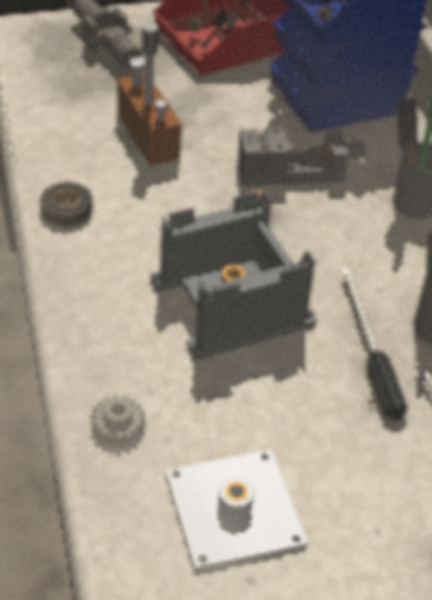

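```bash
cat > m0.py <<'E'
from h import *
def gold(name,tag,box,z):
    p,d=ld(tag); u0,u1,v0,v1=box
    c=p[v0:v1,u0:u1].astype(int); hsv=cv2.cvtColor(p[v0:v1,u0:u1],cv2.COLOR_RGB2HSV)
    m=((hsv[...,1]>110)&(hsv[...,0]<30)&(hsv[...,2]>90)).astype(np.uint8)
    n,l,st,ce=cv2.connectedComponentsWithStats(m); k=1+np.argmax(st[1:,4])
    cs,_=cv2.findContours((l==k).astype(np.uint8),cv2.RETR_EXTERNAL,cv2.CHAIN_APPROX_NONE)
    q=max(cs,key=len).reshape(-1,2)+[u0,v0]; (cx,cy),_=cv2.minEnclosingCircle(q.astype(np.float32))
    e=cv2.fitEllipse(q.astype(np.float32)) if len(q)>=5 else None
    print(name,st[k],'cent',ce[k]+[u0,v0],'circ',cx,cy,'->',ray(name,[e[0]],z)[0].round(4), ray(name,[[cx,cy]],z)[0].round(4))
if __name__=='__main__':
    gold('top','top0',(310,332,172,196),.047); gold('side','side0',(345,368,215,235),.047)
    gold('top','top0',(394,414,193,212),.032); gold('side','side0',(348,368,305,325),.032)
    # plate
    for n,t,box in(('top','top0',(380,430,180,228)),('side','side0',(322,395,292,352))):
        p,d=ld(t);P=pts(n,d);u0,u1,v0,v1=box
        hsv=cv2.cvtColor(p,cv2.COLOR_RGB2HSV)[v0:v1,u0:u1]; Z=P[v0:v1,u0:u1,2]
        m=((Z>.0055)&(Z<.04)).astype(np.uint8)
        m2=((hsv[...,1]<25)&(hsv[...,2]>120)).astype(np.uint8)
        for mm in(m,m2):
            k,l,st,_=cv2.connectedComponentsWithStats(mm); mm=(l==1+np.argmax(st[1:,4])).astype(np.uint8)
            cs,_=cv2.findContours(mm,cv2.RETR_EXTERNAL,cv2.CHAIN_APPROX_NONE); q=max(cs,key=cv2.contourArea).reshape(-1,2)+[u0,v0]
            W=ray(n,q,.008)[:,:2]*1000; print(n,'plate',cv2.minAreaRect(W.astype(np.float32)))
    # pin head + rack, frame by depth
    for n,t in(('top','top0'),('side','side0')):
        p,d=ld(t);P=pts(n,d)
        X,Y,Z=P[...,0],P[...,1],P[...,2]
        m=(abs(X-.475)<.08)&(abs(Y-.28)<.1)&(Z>.115)&(Z<.2); v,u=np.where(m); print(n,'pin n',m.sum(),np.c_[u,v].mean(0) if m.any() else 0, P[m].mean(0) if m.any() else 0, P[m].max(0))
        m=(abs(X-.475)<.08)&(abs(Y-.28)<.1)&(abs(Z-.06)<.004); print('rack',m.sum(),cv2.minAreaRect((P[m][:,:2]*1000).astype(np.float32)),P[m][:,2].mean())
        m=(abs(X-.52)<.12)&(abs(Y+.02)<.12)&(Z>.078)&(Z<.11); print('frame',m.sum(),cv2.minAreaRect((P[m][:,:2]*1000).astype(np.float32)),np.median(P[m][:,2]))
E
python3 m0.py
```

```text
top [ 7  8  8  8 35] cent [320.6        183.34285714] circ 320.5 183.5 -> [ 0.51   -0.0206  0.047 ] [ 0.5094 -0.0203  0.047 ]
side [ 8  5  9  7 42] cent [356.30952381 222.80952381] circ 356.8125 223.0 -> [ 0.5118 -0.0219  0.047 ] [ 0.513  -0.0225  0.047 ]Traceback (most recent call last):
  File "m0.py", line 13, in <module>
    gold('top','top0',(394,414,193,212),.032); gold('side','side0',(348,368,305,325),.032)
    ~~~~^^^^^^^^^^^^^^^^^^^^^^^^^^^^^^^^^^^^^
  File "m0.py", line 6, in gold
    n,l,st,ce=cv2.connectedComponentsWithStats(m); k=1+np.argmax(st[1:,4])
                                                       ~~~~~~~~~^^^^^^^^^^
    return _wrapfunc(a, 'argmax', axis=axis, out=out, **kwds)
    return bound(*args, **kwds)
ValueError: attempt to get argmax of an empty sequence
```

```bash
sed -i 's/hsv\[...,1\]>110)&(hsv\[...,0\]<30)&(hsv\[...,2\]>90)/hsv[...,1]>70)\&(hsv[...,0]<30)\&(hsv[...,2]>60)/' m0.py; python3 m0.py
python3 - <<'E'
from h import *
p,d=ld('top0')
for n,t,b in(('top','top0',(208,252,170,216)),('side','side0',(300,345,115,185)),('top','top0',(380,430,178,226)),('side','side0',(320,400,290,355))):
    p,d=ld(t);c=p[b[2]:b[3],b[0]:b[1]];k=8 if b[1]-b[0]<60 else 7;cv2.imwrite(f'pics/z_{n}_{b[0]}.png',cv2.cvtColor(cv2.resize(c,None,fx=k,fy=k,interpolation=0),cv2.COLOR_RGB2BGR))
E
```

```text
top [ 6  7 10  9 57] cent [320.56140351 183.0877193 ] circ 320.5 183.3000030517578 -> [ 0.5109 -0.0205  0.047 ] [ 0.5101 -0.0203  0.047 ]
side [ 7  5 11  7 63] cent [356.42857143 222.95238095] circ 356.8500061035156 223.0 -> [ 0.5118 -0.0221  0.047 ] [ 0.5131 -0.0225  0.047 ]
top [ 7  5  6  6 18] cent [403.66666667 200.61111111] circ 403.7105407714844 200.55262756347656 -> [ 0.4452 -0.2949  0.032 ] [ 0.4456 -0.295   0.032 ]
side [ 6  6  9  8 43] cent [358.18604651 314.3255814 ] circ 358.0 314.5 -> [ 0.4465 -0.2973  0.032 ] [ 0.4459 -0.2977  0.032 ]
top plate ((442.1983337402344, -293.1541748046875), (116.75928497314453, 124.38068389892578), 89.43614196777344)
top plate ((435.16546630859375, -290.647705078125), (147.98146057128906, 125.7225112915039), 0.08038396388292313)
side plate ((445.4934997558594, -297.3758850097656), (110.54729461669922, 111.93834686279297), 2.2278406620025635)
side plate ((446.29913330078125, -297.8258361816406), (112.5792236328125, 115.13410949707031), 1.673757791519165)
top pin n 61 [216.16393443 188.47540984] [0.47604642 0.30089321 0.16591667] [0.48926385 0.31269898 0.1839551 ]
rack 303 ((478.8290100097656, 303.0311279296875), (47.12583541870117, 125.21546936035156), 9.74783992767334) 0.06012689768847912
frame 580 ((512.5908813476562, -19.619789123535156), (132.19598388671875, 131.38031005859375), 9.769817352294922) 0.08806145813352872
side pin n 108 [321.67592593 127.33333333] [0.47771607 0.29566282 0.15245486] [0.48863952 0.31136117 0.17635188]
rack 234 ((478.227294921875, 299.28997802734375), (46.77607727050781, 127.04420471191406), 11.281895637512207) 0.05915697861372974
frame 834 ((513.24853515625, -21.292884826660156), (134.2489471435547, 136.49160766601562), 9.472784042358398) 0.08594634491703707
```

View pics/z_top_208.png

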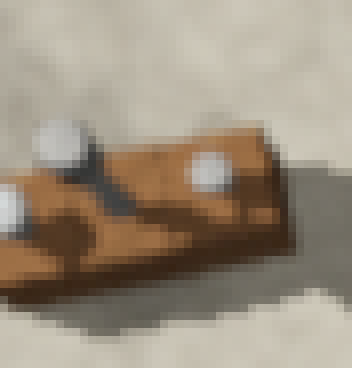

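View pics/z_side_300.png

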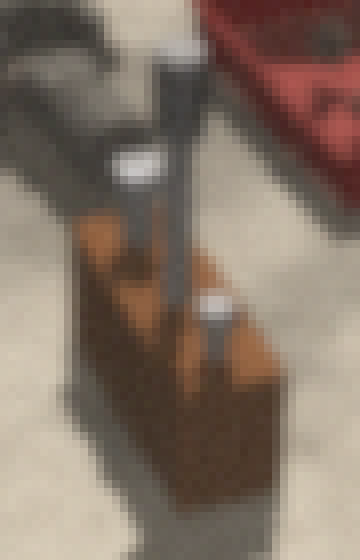

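View pics/z_top_380.png

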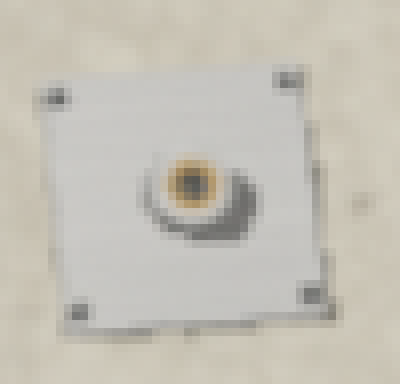

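View pics/z_side_320.png

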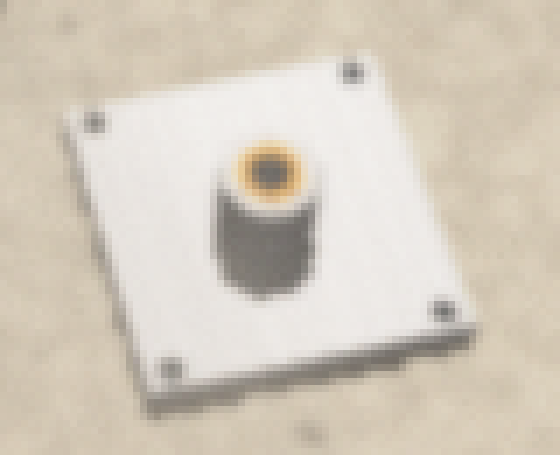

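Run:
```python
from h import *
for n,o,k,h in(('top',(380,178),8,[(56,97),(288,80),(312,293),(78,313)]),('side',(320,290),7,[(94,122),(352,72),(443,310),(171,367)])):
    q=np.array(h)/k+np.array(o)-.5
    W=ray(n,q,.008); print(n,(W*1000).round(1).tolist(),W.mean(0).round(4))
    for i in range(4):
        e=W[(i+1)%4]-W[i]; a=np.degrees(np.arctan2(e[1],e[0])); print((a+45)%90-45,np.linalg.norm(e))
# pin head top at .175
for n,o,k,c in(('top',(208,170),8,(60,142)),('side',(300,115),8,(185,50))):
    q=np.array(c)/k+np.array(o)-.5; print(n,'pin',ray(n,q,.175))
# frame yaw: edges of cheeks
for n,t in(('top','top0'),('side','side0')):
    p,d=ld(t);P=pts(n,d);X,Y,Z=P[...,0],P[...,1],P[...,2]
    m=(abs(X-.512)<.1)&(abs(Y+.021)<.1)&(abs(Z-.087)<.006)
    for s in(1,-1):
        mm=m&((Y+.021)*s>(0.03)); q=P[mm][:,:2]; vx,vy,x0,y0=cv2.fitLine((q*1000).astype(np.float32),cv2.DIST_HUBER,0,.01,.01).ravel(); print(n,'cheek',s,mm.sum(),np.degrees(np.arctan2(vy,vx)),x0,y0)
```

```text
top [[489.9, -243.4, 8.0], [494.1, -342.1, 8.0], [402.3, -345.7, 8.0], [397.0, -247.1, 8.0]] [ 0.4458 -0.2946  0.008 ]
2.390121810627889 0.09879690534830642
2.1912192928925833 0.0918439493609452
3.052964306663455 0.09867925175781633
2.270225662215303 0.09298517300883047
side [[398.2, -250.1, 8.0], [490.2, -246.5, 8.0], [494.0, -342.6, 8.0], [402.4, -346.4, 8.0]] [ 0.4462 -0.2964  0.008 ]
2.2826235882436947 0.09208579128474628
2.254165553489642 0.09619842466041238
2.344502766421641 0.09164479286890825
2.516614014179595 0.09629819177207802
top pin [[0.47792283 0.30262599 0.175     ]]
side pin [[0.48052645 0.29668938 0.175     ]]
top cheek 1 181 10.13083 500.35297 31.014671
top cheek -1 185 9.997493 522.463 -70.64886
side cheek 1 294 9.17846 503.01013 29.320532
side cheek -1 256 9.512328 524.83246 -80.479576
```

```bash
python3 -m crank '0 0 -0.1 30 -40 0 85;0 0 -0.1 30 -40 0 85;0 0 -0.1 30 -40 0 85;0 0 -0.1 30 -40 0 85;0 0 -0.1 25 -43 0 85;0 0 -0.1 25 -43 0 85;0 0 -0.1 25 -43 0 85;0 0 -0.1 25 -43 0 85;0 0 -0.1 5 -49 0 85;0 0 -0.1 5 -49 0 85;0 0 -0.1 5 -49 0 85;0 0 -0.1 5 -49 0 85'
```

```text
t: 1.3
tool_pos: [0.4328, 0.0906, 0.2312]
tcp_rot: [[-0.065, 0.998, -0.0], [0.998, 0.065, 0.0], [0.0, -0.0, -1.0]]
wrist_force: [0.8, -0.4, 0.9]
opening: 0.0849
```

```bash
python3 -m crank '0 0 -0.025 0 -48 0 60;0 0 0 0 -48 0 60;0 0 0 0 -48 0 60;0 0 0 0 -48 0 60;0 0 0 0 -48 0 60;0 0 0 0 -48 0 60;0 0 0 0 -48 0 60;0 0 0 13 -48 0 60;0 0 0 0 0 -50 60;0 0 0 0 0 -50 60;0 0 0 0 0 -50 60;0 0 0 0 0 0 60'
python3 - <<'E'
from h import *
cap('side','side1');cap('top','top1'); s=sensors.observe(); print(s['tool_pos'],s['tcp_rot'],s['wrist_force'],s['opening'])
p,_=ld('side1'); c=p[230:370,280:420]; cv2.imwrite('pics/side1z.png',cv2.cvtColor(cv2.resize(c,None,fx=4,fy=4,interpolation=2),cv2.COLOR_RGB2BGR))
E
```

```text
t: 2.5
tool_pos: [0.4416, -0.2884, 0.0756]
tcp_rot: [[-0.044, 0.999, -0.011], [0.999, 0.044, 0.006], [0.006, -0.011, -1.0]]
wrist_force: [-1.2, 0.4, 0.1]
opening: 0.0602
[ 0.44582873 -0.29157607  0.08170069] [[-4.36010318e-02  9.99047993e-01 -1.43436801e-03]
 [ 9.99048968e-01  4.36014583e-02  2.67410181e-04]
 [ 3.29696141e-04 -1.42134452e-03 -9.99998936e-01]] [ 0.69524731 -0.24607895  0.33831047] 0.05976902276668245
```

View pics/side1z.png

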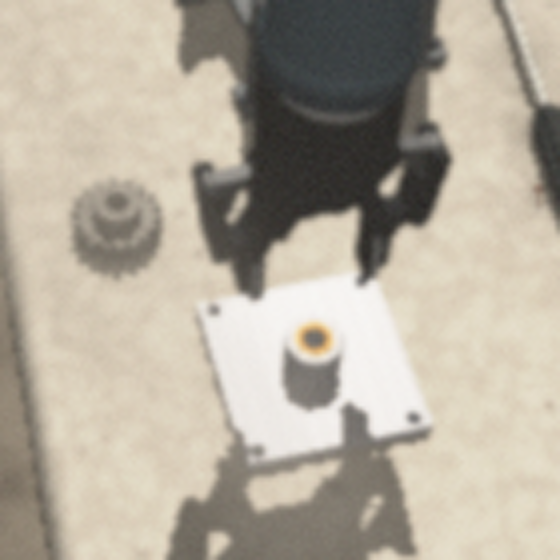

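The fingers straddle the boss along x, with the boss at zoomed pixel (315,338). I'll shift y by −4 mm and descend.

```bash
python3 -m crank '0 0 0 0 -4 -20 60;0 0 0 0 0 -20 60;0 0 0 0 0 -15 60;0 0 0 0 0 -10 60;0 0 0 0 0 -4 60;0 0 0 0 0 0 60;0 0 0 0 0 0 60' 60
python3 - <<'E'
from h import *
cap('side','side2'); s=sensors.observe(); print(s['tool_pos'],s['wrist_force'],s['opening'])
p,_=ld('side2'); c=p[230:370,280:420]; cv2.imwrite('pics/side2z.png',cv2.cvtColor(cv2.resize(c,None,fx=4,fy=4,interpolation=2),cv2.COLOR_RGB2BGR))
E
```

```text
t: 3.3
tool_pos: [0.4467, -0.2957, 0.013]
tcp_rot: [[-0.044, 0.999, 0.001], [0.999, 0.044, -0.001], [-0.001, 0.001, -1.0]]
wrist_force: [-0.5, -0.4, -0.5]
opening: 0.0599
[ 0.44664946 -0.29570661  0.01297108] [-0.23895432 -0.49673453 -0.19614775] 0.05973528898710964
```

View pics/side2z.png

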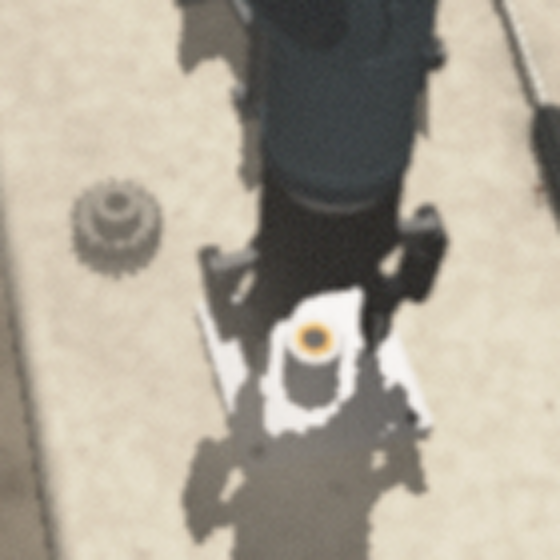

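```bash
python3 -m crank '0 0 0 0 0 0 45;0 0 0 0 0 0 38;0 0 0 0 0 0 30;0 0 0 0 0 0 25;0 0 0 0 0 0 25;0 0 0 0 0 0 25' 80
python3 - <<'E'
from h import *
cap('side','side3'); s=sensors.observe(); print(s['tool_pos'],s['wrist_force'],s['torque'],s['opening'])
p,_=ld('side3'); c=p[230:370,280:420]; cv2.imwrite('pics/side3z.png',cv2.cvtColor(cv2.resize(c,None,fx=4,fy=4,interpolation=2),cv2.COLOR_RGB2BGR))
E
```

```text
t: 3.95
tool_pos: [0.4464, -0.2955, 0.0129]
tcp_rot: [[-0.044, 0.999, 0.0], [0.999, 0.044, 0.0], [0.0, 0.0, -1.0]]
wrist_force: [-1.3, 1.4, 8.2]
opening: 0.0307
[ 0.44635902 -0.29547803  0.0129145 ] [-0.71752814  1.60726067  7.12060548] [0.21835226 0.27923038 0.02175099] 0.03089725219762961
```

View pics/side3z.png

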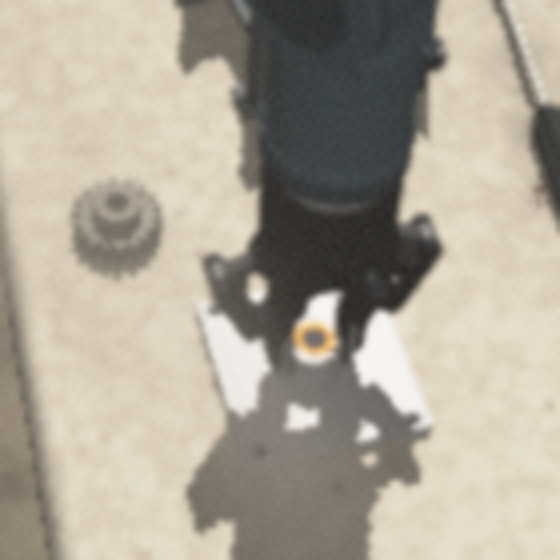

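```bash
python3 -m crank '0 0 0 0 0 5 25;0 0 0 0 0 10 25;0 0 0 0 0 20 25;0 0 0 0 0 30 25;0 0 0 0 0 0 25;0 0 0 0 0 0 25' 80
python3 - <<'E'
from h import *
cap('side','side4'); cap('top','top4');s=sensors.observe(); print(s['tool_pos'],s['wrist_force'],s['torque'],s['opening'])
p,_=ld('side4'); c=p[210:370,280:420]; cv2.imwrite('pics/side4z.png',cv2.cvtColor(cv2.resize(c,None,fx=3.7,fy=3.7,interpolation=2),cv2.COLOR_RGB2BGR))
E
```

```text
t: 4.6
tool_pos: [0.4466, -0.2953, 0.0778]
tcp_rot: [[-0.044, 0.999, 0.001], [0.999, 0.044, -0.0], [-0.0, 0.001, -1.0]]
wrist_force: [-0.2, 0.7, -3.9]
opening: 0.0309
[ 0.44561666 -0.29469046  0.07657151] [-0.29430354  0.2705526  -3.77549299] [-0.01003512  0.02336279 -0.00242026] 0.03077833250294261
```

View pics/side4z.png

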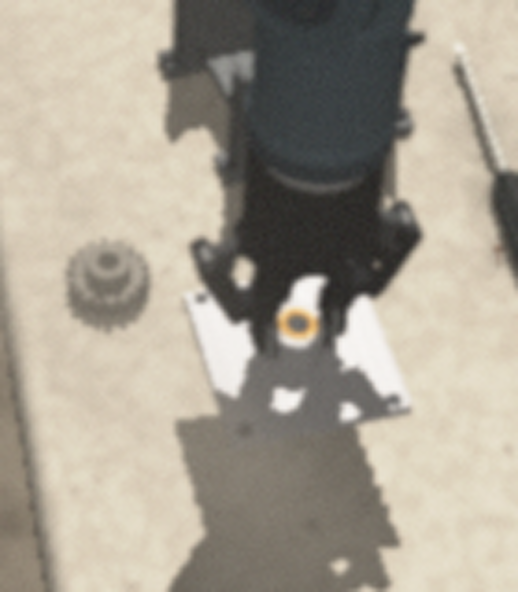

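```bash
python3 - <<'E'
from m0 import *
z=.0766-.0129+.032
u=proj('side',[.4456,-.2947,z])[0];print(u, proj('top',[.4456,-.2947,z]))
u=u.round().astype(int)
gold('side','side4',(u[0]-12,u[0]+12,u[1]-10,u[1]+10),z)
E
python3 -m crank '0 0 0 0 0 45 25;0 0 0 0 0 45 25;0 0 0.032 12 48 0 25;0 0 0.032 12 48 0 25;0 0 0.032 12 48 0 25;0 0 0.032 12 48 0 25;0 0 0 12 48 0 25;0 0 0 6 34 0 25;0 0 0 0 0 0 25;0 0 0 0 0 0 25' 80
python3 - <<'E'
from h import *
cap('side','side5'); cap('top','top5');s=sensors.observe(); print(s['tool_pos'],s['tcp_rot'],s['wrist_force'],s['torque'],s['opening'])
p,_=ld('side5'); c=p[120:280,270:450]; cv2.imwrite('pics/side5z.png',cv2.cvtColor(cv2.resize(c,None,fx=3.7,fy=3.7,interpolation=2),cv2.COLOR_RGB2BGR))
E
```

```text
[359.38751356 296.58349603] [[406.84413884 196.61490696]]
side [ 7  7 12  7 54] cent [359.85185185 296.96296296] circ 359.5 297.5 -> [ 0.4465 -0.296   0.0957] [ 0.4452 -0.2971  0.0957]
t: 5.7
tool_pos: [0.5114, -0.0208, 0.1663]
tcp_rot: [[-0.173, 0.985, -0.002], [0.985, 0.173, -0.001], [-0.0, -0.002, -1.0]]
wrist_force: [-0.2, -0.4, -2.3]
opening: 0.0307
[ 0.51139414 -0.02294775  0.16670284] [[-1.69202138e-01  9.85580320e-01 -1.43871120e-03]
 [ 9.85581072e-01  1.69200771e-01 -1.02468119e-03]
 [-7.66474568e-04 -1.59134477e-03 -9.99998440e-01]] [ 0.20945444 -0.33427528 -2.52086963] [-0.05858655  0.07291314 -0.05044121] 0.03062363685730657
```

View pics/side5z.png

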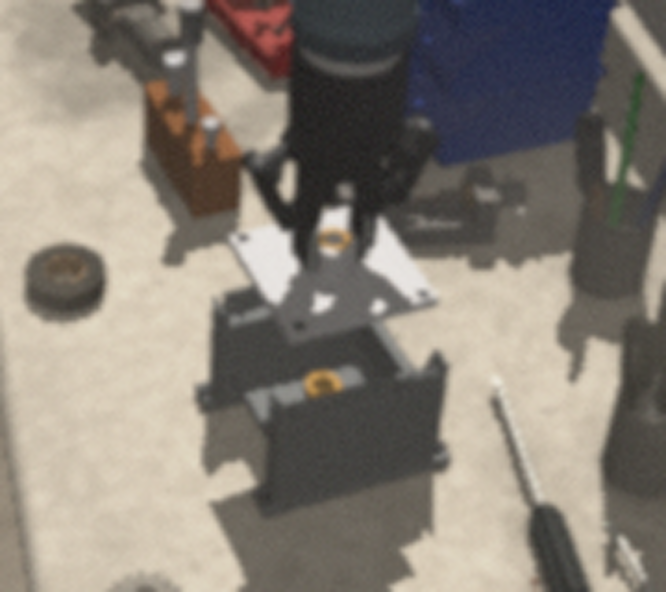

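Run:
```python
from m0 import *
z=.1667-.0129+.032
P=[.5114,-.0229,z]
u=proj('side',P)[0];print(u,proj('top',P)); u=u.round().astype(int)
gold('side','side5',(u[0]-14,u[0]+14,u[1]-10,u[1]+10),z)
gold('side','side5',(345,368,215,235),.047)
# cover corners via holes: crop to view
p,d=ld('side5'); c=p[175:220,325:395]; cv2.imwrite('pics/side5zz.png',cv2.cvtColor(cv2.resize(c,None,fx=10,fy=10,interpolation=0),cv2.COLOR_RGB2BGR))
```

```text
[359.74695803 183.91004377] [[321.23871056 172.29980541]]
side [10  8  9  6 31] cent [360.25806452 184.19354839] circ 360.0 184.0 -> [ 0.5121 -0.0242  0.1858] [ 0.5119 -0.0234  0.1858]
side [ 7  4 11  9 69] cent [356.47826087 223.17391304] circ 357.0 223.0 -> [ 0.5119 -0.023   0.047 ] [ 0.5135 -0.0226  0.047 ]
```

View pics/side5zz.png

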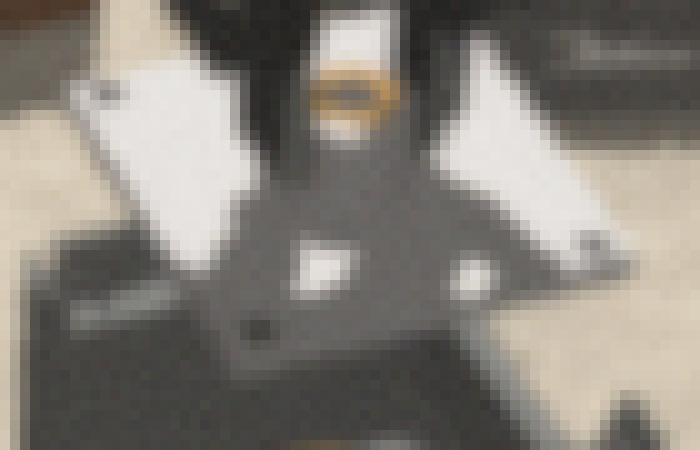

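```bash
python3 - <<'E'
from h import *
W=ray('side',[[335,183.7],[350.3,207.5],[383.7,198.8]],.1618); print(W.round(4),((W[0]+W[2])/2).round(4))
for a,b in((0,1),(1,2)):
    e=W[b]-W[a]; print((np.degrees(np.arctan2(e[1],e[0]))+45)%90-45,np.linalg.norm(e))
E
python3 -m crank '0 0 0 0.5 1.5 -20 25;0 0 0 0 0 -15 25;0 0 0 0 0 -10 25;0 0 0 0 0 0 25;0 0 0 0 0 0 25'
```

```text
[[ 0.4573  0.017   0.1618]
 [ 0.4746 -0.0786  0.1618]
 [ 0.5647 -0.0625  0.1618]] [ 0.511  -0.0228  0.1618]
10.260349736793899 0.09710796975181053
10.089400619413908 0.0915350356636578
t: 6.3
tool_pos: [0.5128, -0.0208, 0.1225]
tcp_rot: [[-0.17, 0.985, 0.0], [0.985, 0.17, -0.0], [-0.0, 0.0, -1.0]]
wrist_force: [0.2, 0.1, -2.1]
opening: 0.0305
```

```bash
python3 -m crank '0 0 0 0 0 -4 25;0 0 0 0 0 -4 25;0 0 0 0 0 -3 25;0 0 0 0 0 0 25;0 0 0 0 0 0 25';python3 - <<'E'
from h import *
cap('side','side6'); cap('top','top6');s=sensors.observe(); print(s['tool_pos'],s['wrist_force'],s['torque'],s['opening'])
p,_=ld('side6'); c=p[160:270,300:420]; cv2.imwrite('pics/side6z.png',cv2.cvtColor(cv2.resize(c,None,fx=5,fy=5,interpolation=2),cv2.COLOR_RGB2BGR))
E
```

```text
t: 6.8
tool_pos: [0.5127, -0.0199, 0.1113]
tcp_rot: [[-0.171, 0.985, -0.0], [0.985, 0.171, -0.0], [-0.0, -0.0, -1.0]]
wrist_force: [0.4, -0.3, -3.2]
opening: 0.0305
[ 0.51282861 -0.01987936  0.11142628] [ 0.6711992  -0.07753679 -2.962949  ] [-0.00447614  0.01022176 -0.02728885] 0.03044716649720335
```

View pics/side6z.png

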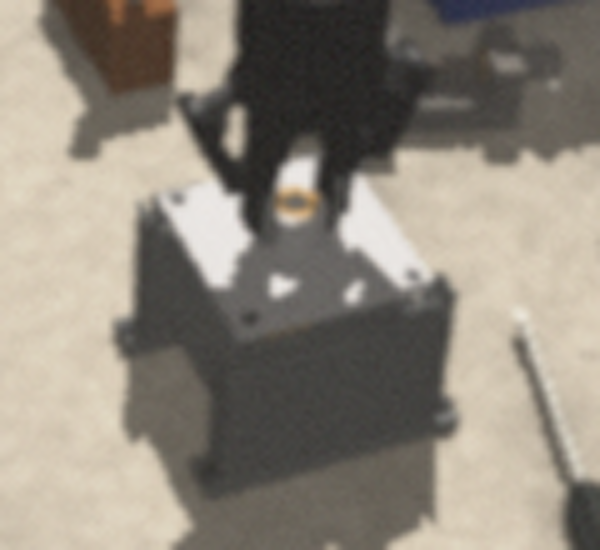

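```bash
python3 -m crank '0 0 0 0 -1 0 25;0 0 0 0 0 -3 25;0 0 0 0 0 -3 25;0 0 0 0 0 -2 25;0 0 0 0 0 0 25;0 0 0 0 0 0 25'
```

```text
t: 7.5
tool_pos: [0.5126, -0.0209, 0.1032]
tcp_rot: [[-0.171, 0.985, -0.0], [0.985, 0.171, -0.0], [-0.0, -0.0, -1.0]]
wrist_force: [0.7, 0.4, -2.2]
opening: 0.0303
```

```bash
python3 -m crank '0 0 0 0 0 -2 25;0 0 0 0 0 -2 25;0 0 0 0 0 -1 25;0 0 0 0 0 0 25;0 0 0 0 0 0 25'
```

```text
t: 8.0
tool_pos: [0.5128, -0.0209, 0.0989]
tcp_rot: [[-0.171, 0.985, 0.0], [0.985, 0.171, 0.001], [0.001, 0.0, -1.0]]
wrist_force: [-2.3, 0.6, 8.0]
opening: 0.0305
```

```bash
python3 -m crank '0 0 0 0 0 -1 25;0 0 0 0 0 0 25;0 0 0 0 0 0 25;0 0 0 0 0 0 25'
```

```text
t: 8.4
tool_pos: [0.5128, -0.0208, 0.0989]
tcp_rot: [[-0.171, 0.985, 0.0], [0.985, 0.171, 0.001], [0.001, 0.0, -1.0]]
wrist_force: [-7.1, 1.3, 19.9]
opening: 0.0306
```

```bash
python3 -m crank '0 0 0 0 0 1 25;0 0 0 0 0 0 34;0 0 0 0 0 0 44;0 0 0 0 0 0 52;0 0 0 0 0 0 52;0 0 0 0 0 5 52;0 0 0 0 0 20 52;0 0 0 0 0 40 52;0 0 0 0 0 50 52;0 0 0 0 0 0 52';python3 - <<'E'
from m0 import *
cap('side','side7'); cap('top','top7');s=sensors.observe(); print(s['tool_pos'],s['wrist_force'],s['opening'])
p,_=ld('side7'); c=p[160:270,300:420]; cv2.imwrite('pics/side7z.png',cv2.cvtColor(cv2.resize(c,None,fx=5,fy=5,interpolation=2),cv2.COLOR_RGB2BGR))
u=proj('side',[.512,-.021,.118])[0].round().astype(int);print(u);gold('side','side7',(u[0]-12,u[0]+12,u[1]-10,u[1]+10),.118)
E
```

```text
t: 9.4
tool_pos: [0.5167, -0.0216, 0.2192]
tcp_rot: [[-0.17, 0.985, 0.01], [0.985, 0.17, 0.001], [-0.001, 0.011, -1.0]]
wrist_force: [0.7, -0.7, -0.0]
opening: 0.0517
[ 0.51342932 -0.02071664  0.21459296] [0.18374558 0.01774875 0.01528356] 0.05200756790448294
[358 203]
side [ 9  9  8  5 27] cent [358.62962963 203.81481481] circ 358.5 204.0 -> [ 0.5131 -0.0232  0.118 ] [ 0.5125 -0.0238  0.118 ]
```

View pics/side7z.png

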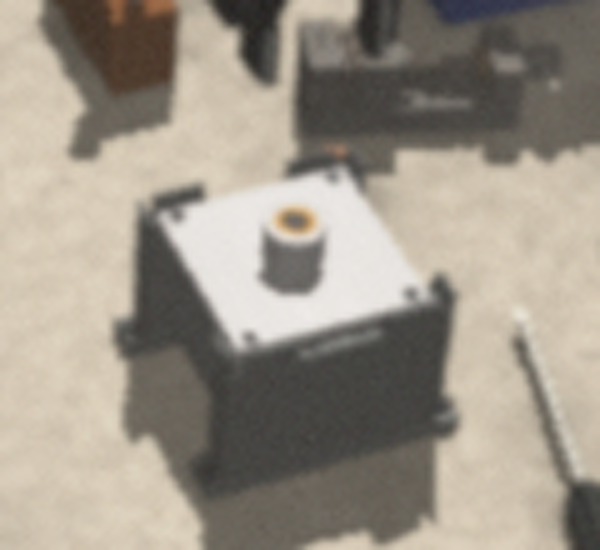

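The cover lies between the keepers, boss at zoomed (293,225). I'll check that it is level by fitting a plane to the depth data.

Run:
```python
from h import *
p,d=ld('side7');P=pts('side',d); a=np.radians(9.7)
R=np.array([[np.cos(a),np.sin(a)],[-np.sin(a),np.cos(a)]])
L=(P[...,:2]-[.5128,-.0225])@R.T
hsv=cv2.cvtColor(p,cv2.COLOR_RGB2HSV)
m=(abs(L[...,0])<.048)&(abs(L[...,1])<.048)&(np.hypot(L[...,0],L[...,1])>.03)&(abs(P[...,2]-.094)<.012)&(hsv[...,2]>130)
A=np.c_[L[m],np.ones(m.sum())]; k=np.linalg.lstsq(A,P[m][:,2],rcond=None)[0]; print(m.sum(),np.degrees(k[:2]),k[2], (P[m][:,2]-A@k).std())
# same fit on the bench-lying cover for depth bias
p,d=ld('side0');P=pts('side',d);hsv=cv2.cvtColor(p,cv2.COLOR_RGB2HSV)
L=(P[...,:2]-[.446,-.297])@R.T
m=(abs(L[...,0])<.045)&(abs(L[...,1])<.045)&(np.hypot(L[...,0],L[...,1])>.03)&(abs(P[...,2]-.008)<.012)
A=np.c_[L[m],np.ones(m.sum())]; k=np.linalg.lstsq(A,P[m][:,2],rcond=None)[0]; print(m.sum(),np.degrees(k[:2]),k[2])
```

```text
588 [0.05438314 0.01405383] 0.09285850235936428 0.0016636826076400562
828 [-0.09011362 -0.01649357] 0.006717063900032496
```

```bash
python3 -m crank '0 0 0 -4 40 10 52;0 0 0 -5 46 0 52;0 0 0 -5 46 0 52;0 0 0 -5 46 0 52;0 0 0 -5 46 0 52;0 0 0 -5 46 0 52;0 0 0 -4 34 0 52;0 0 0 -1 16 0 52;0 0 0 0 0 0 52;0 0 0 0 0 0 52';python3 - <<'E'
from m0 import *
cap('side','side8'); cap('top','top8');s=sensors.observe(); print(s['tool_pos'],s['wrist_force'],s['opening'])
p,_=ld('side8'); c=p[90:240,280:420]; cv2.imwrite('pics/side8z.png',cv2.cvtColor(cv2.resize(c,None,fx=4,fy=4,interpolation=2),cv2.COLOR_RGB2BGR))
p,_=ld('top8'); c=p[130:230,180:360]; cv2.imwrite('pics/top8z.png',cv2.cvtColor(cv2.resize(c,None,fx=4,fy=4,interpolation=2),cv2.COLOR_RGB2BGR))
for n in('side','top'):
    u=proj(n,[.5128,-.0214,.118])[0].round().astype(int);print(u);gold(n,n+'8',(u[0]-12,u[0]+12,u[1]-10,u[1]+10),.118)
E
```

```text
t: 10.5
tool_pos: [0.4789, 0.297, 0.2226]
tcp_rot: [[-0.17, 0.986, -0.001], [0.986, 0.17, -0.002], [-0.002, -0.001, -1.0]]
wrist_force: [0.8, -0.9, -0.5]
opening: 0.0517
[0.47929686 0.29646176 0.2230761 ] [ 0.64720877 -0.43600509  0.26802908] 0.052191594887371774
[358 203]
side [ 9  9  8  5 27] cent [358.62962963 203.81481481] circ 358.5 204.0 -> [ 0.5131 -0.0232  0.118 ] [ 0.5125 -0.0238  0.118 ]
[321 177]
top [ 9  8  6  6 27] cent [320.55555556 177.59259259] circ 320.5 177.5 -> [ 0.5119 -0.0207  0.118 ] [ 0.5121 -0.0205  0.118 ]
```

View pics/side8z.png

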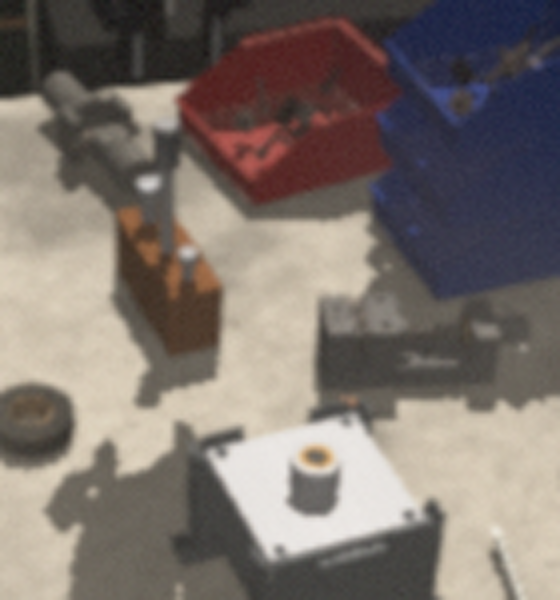

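View pics/top8z.png

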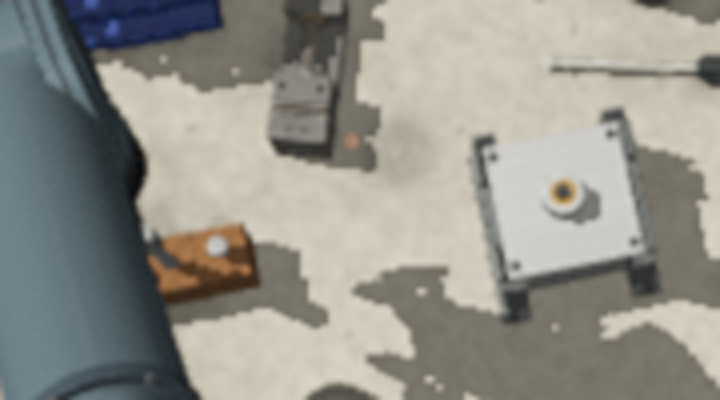

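```bash
python3 -c "
from h import *
print(proj('side',[.479,.297,.223]),proj('top',[.479,.297,.223]),proj('side',[.479,.300,.175]))"
```

```text
[[322.33993278 106.77269067]] [[213.50378998 183.19971033]] [[321.91241711 120.21040912]]
```

View pics/side8.png

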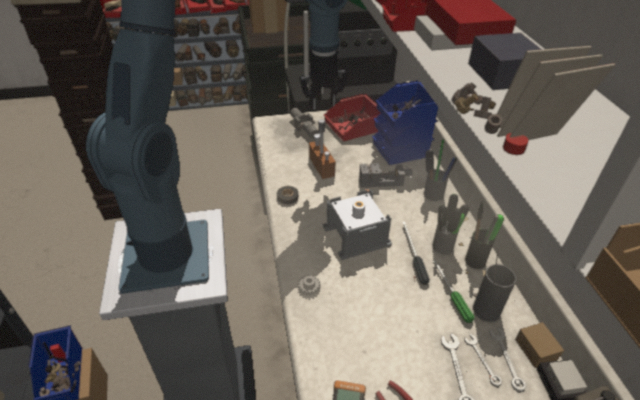

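```bash
python3 -m crank '0 0 0 0 3.5 0 52;0 0 0 0 0 -30 52;0 0 0 0 0 -30 52;0 0 0 0 0 -20 52;0 0 0 0 0 -6 52;0 0 0 0 0 0 52;0 0 0 0 0 0 52';python3 - <<'E'
from m0 import *
cap('side','side9'); s=sensors.observe(); print(s['tool_pos'],s['wrist_force'],s['opening'])
p,_=ld('side9'); c=p[70:190,270:390]; cv2.imwrite('pics/side9z.png',cv2.cvtColor(cv2.resize(c,None,fx=5,fy=5,interpolation=2),cv2.COLOR_RGB2BGR))
E
```

```text
t: 11.3
tool_pos: [0.4796, 0.3027, 0.1384]
tcp_rot: [[-0.171, 0.985, 0.001], [0.985, 0.171, 0.001], [0.001, 0.002, -1.0]]
wrist_force: [-0.5, -0.4, -0.6]
opening: 0.0519
[0.47968868 0.30288364 0.13860667] [-0.20073981  0.32850156  0.58764966] 0.05189534841731389
```

View pics/side9z.png

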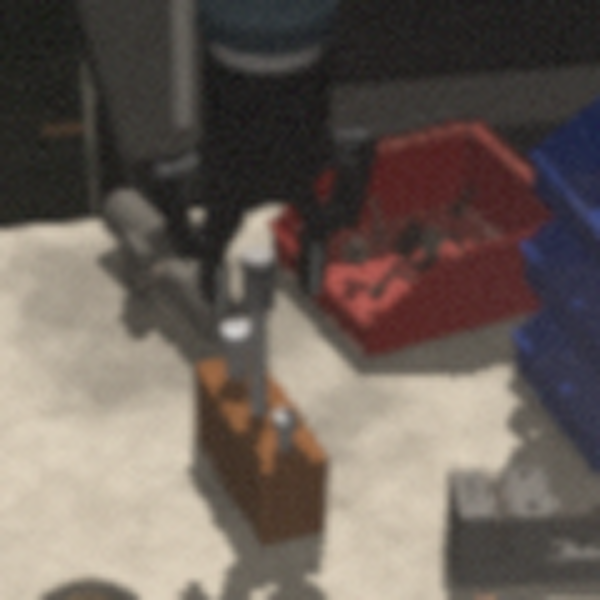

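```bash
python3 -m crank '0 0 0 0 -2.5 -2.5 45;0 0 0 0 0 0 32;0 0 0 0 0 0 26;0 0 0 0 0 0 20;0 0 0 0 0 0 10;0 0 0 0 0 0 10;0 0 0 0 0 0 10' 70;python3 - <<'E'
from m0 import *
cap('side','side10'); s=sensors.observe(); print(s['tool_pos'],s['wrist_force'],s['torque'],s['opening'])
p,_=ld('side10'); c=p[70:190,270:390]; cv2.imwrite('pics/side10z.png',cv2.cvtColor(cv2.resize(c,None,fx=5,fy=5,interpolation=2),cv2.COLOR_RGB2BGR))
E
```

```text
t: 12.05
tool_pos: [0.4789, 0.3003, 0.1351]
tcp_rot: [[-0.171, 0.985, 0.0], [0.985, 0.171, 0.0], [0.0, 0.001, -1.0]]
wrist_force: [0.1, -0.4, 3.6]
opening: 0.0183
[0.47894262 0.30025119 0.13505142] [-0.75978827  0.36525784  3.66142763] [-0.01383881  0.11010387  0.02563708] 0.01867582317236435
```

View pics/side10z.png

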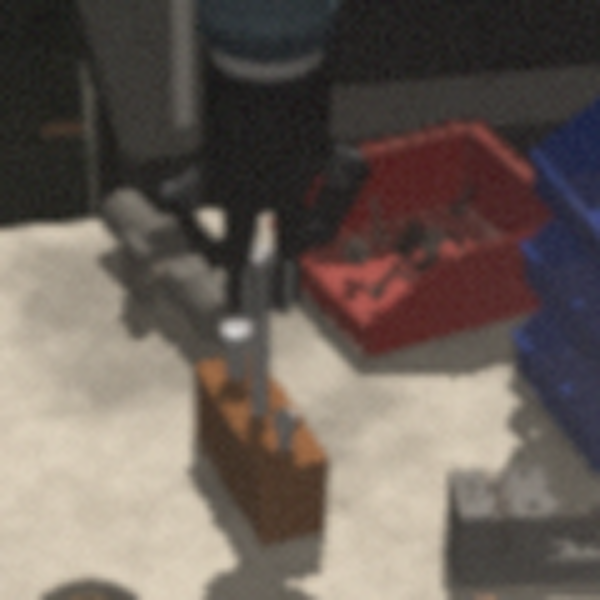

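```bash
python3 -m crank '0 0 0 0 0 5 10;0 0 0 0 0 10 10;0 0 0 0 0 20 10;0 0 0 0 0 20 10;0 0 0 0 0 30 10;0 0 0 0 0 30 10;0 0 0 0 0 25 10;0 0 0 0 0 0 10;0 0 0 0 0 0 10' 70;python3 - <<'E'
from m0 import *
cap('side','side11');cap('top','top11'); s=sensors.observe(); print(s['tool_pos'],s['tcp_rot'],s['wrist_force'],s['torque'],s['opening'])
p,_=ld('side11'); c=p[50:170,270:390]; cv2.imwrite('pics/side11z.png',cv2.cvtColor(cv2.resize(c,None,fx=5,fy=5,interpolation=2),cv2.COLOR_RGB2BGR))
E
```

```text
t: 13.0
tool_pos: [0.4784, 0.3001, 0.275]
tcp_rot: [[-0.171, 0.985, 0.0], [0.985, 0.171, 0.0], [0.0, 0.0, -1.0]]
wrist_force: [-0.6, 0.4, -1.3]
opening: 0.0183
[0.47783768 0.29970744 0.27370795] [[-1.71268692e-01  9.85222666e-01 -1.82607967e-03]
 [ 9.85223858e-01  1.71266443e-01 -1.32512413e-03]
 [-9.92796158e-04 -2.02604953e-03 -9.99997455e-01]] [-0.63814719  0.23865944 -0.88666363] [-0.00123355  0.04630178  0.0243689 ] 0.01821173232072786
```

View pics/side11z.png

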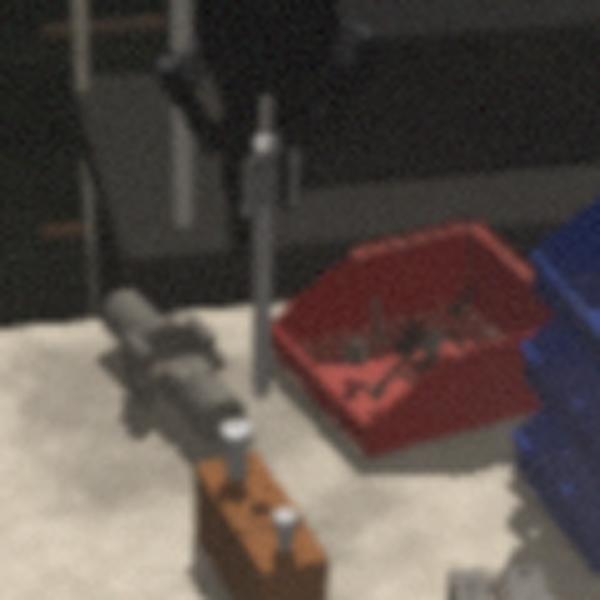

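```bash
python3 -m crank '0 0 0 3 -25 0 10;0 0 0 5 -42 0 10;0 0 0 5 -42 0 10;0 0 0 5 -42 0 10;0 0 0 5 -42 0 10;0 0 0 5 -42 0 10;0 0 0 4 -42 0 10;0 0 0 2 -30 0 10;0 0 0 0 -14 0 10;0 0 0 0 0 0 10;0 0 0 0 0 0 10' 70;python3 - <<'E'
from m0 import *
cap('side','side12');cap('top','top12'); s=sensors.observe(); print(s['tool_pos'],s['tcp_rot'],s['wrist_force'],s['torque'],s['opening'])
p,_=ld('side12'); c=p[130:230,300:420]; cv2.imwrite('pics/side12z.png',cv2.cvtColor(cv2.resize(c,None,fx=6,fy=6,interpolation=2),cv2.COLOR_RGB2BGR))
T=s['tool_pos'];print(proj('side',[T+[0,0,-.13],T+[0,0,.039],T]))
E
```

```text
t: 14.2
tool_pos: [0.5124, -0.0192, 0.2742]
tcp_rot: [[-0.173, 0.985, -0.001], [0.985, 0.173, 0.001], [0.001, -0.001, -1.0]]
wrist_force: [-0.4, 0.8, -0.5]
opening: 0.0184
[ 0.51261392 -0.01861707  0.27436644] [[-1.74314201e-01  9.84689722e-01 -8.42902927e-04]
 [ 9.84689791e-01  1.74314744e-01  6.20648556e-04]
 [ 7.58076662e-04 -7.21810050e-04 -9.99999452e-01]] [ 0.71092528  0.12493499 -0.21482205] [ 0.01332406 -0.06472687  0.08713394] 0.01853020090930004
[[358.6983649  195.12151567]
 [363.45826323 140.91290324]
 [362.27561861 154.38157831]]
```

View pics/side12z.png

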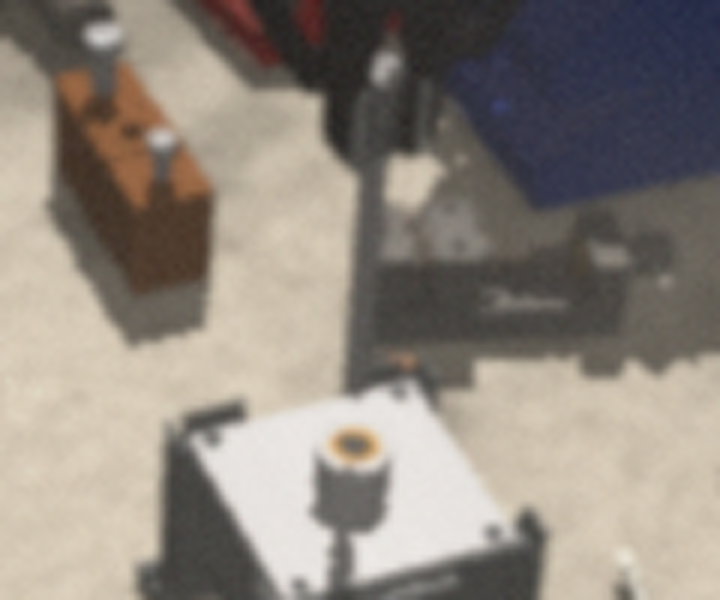

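View pics/top12.png

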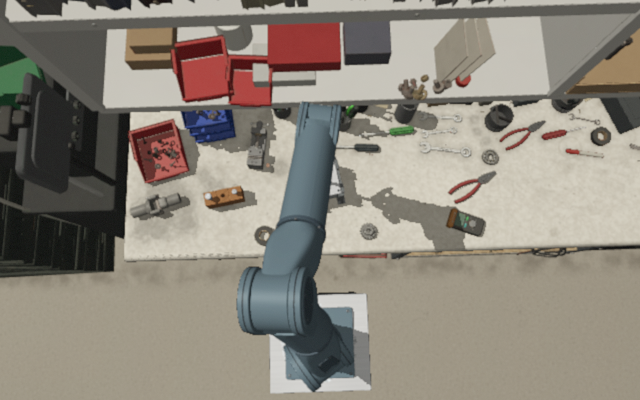

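```bash
python3 -m crank '0 0 0 0 -2.8 -10 10;0 0 0 0 0 -10 10;0 0 0 0 0 0 10;0 0 0 0 0 0 10' 70;python3 - <<'E'
from m0 import *
cap('side','side13'); s=sensors.observe(); print(s['tool_pos'],s['wrist_force'],s['torque'],s['opening'])
p,_=ld('side13'); c=p[170:225,325:395]; cv2.imwrite('pics/side13z.png',cv2.cvtColor(cv2.resize(c,None,fx=10,fy=10,interpolation=2),cv2.COLOR_RGB2BGR))
T=s['tool_pos'];print(proj('side',[T+[0,0,-.13],T+[0,0,.039],T]), proj('side',[.5126,-.0218,.118]))
E
```

```text
t: 14.7
tool_pos: [0.5123, -0.0235, 0.2542]
tcp_rot: [[-0.171, 0.985, -0.001], [0.985, 0.171, -0.0], [-0.0, -0.001, -1.0]]
wrist_force: [0.4, 0.2, -1.3]
opening: 0.0182
[ 0.51268241 -0.02360569  0.25466259] [ 0.593615    0.88520112 -1.7499545 ] [0.01397957 0.00362629 0.01110857] 0.018426428767467227
[[358.70793936 202.05395595]
 [363.42803381 149.01076269]
 [362.25597781 162.18202303]] [[358.33489669 203.49217013]]
```

View pics/side13z.png

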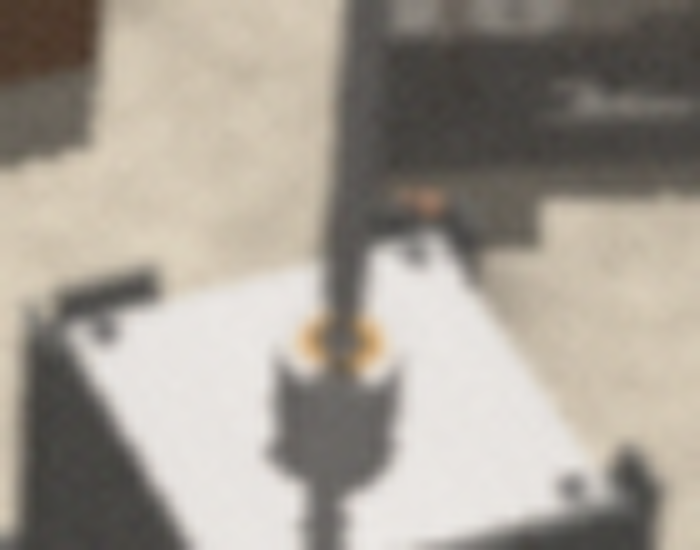

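```bash
python3 -m crank '0 0 0 -0.7 1.5 0 10;0 0 0 0 0 -3 10;0 0 0 0 0 -3 10;0 0 0 0 0 -3 10;0 0 0 0 0 -3 10;0 0 0 0 0 0 10;0 0 0 0 0 0 10' 70
```

```text
t: 15.45
tool_pos: [0.512, -0.0222, 0.2427]
tcp_rot: [[-0.171, 0.985, -0.0], [0.985, 0.171, -0.0], [-0.0, -0.0, -1.0]]
wrist_force: [-0.2, 0.3, -1.2]
opening: 0.0186
```

```bash
python3 -m crank '0 0 0 0 0 -3 10;0 0 0 0 0 -3 10;0 0 0 0 0 -3 10;0 0 0 0 0 -3 10;0 0 0 0 0 0 10;0 0 0 0 0 0 10' 70
```

```text
t: 16.05
tool_pos: [0.512, -0.0222, 0.2307]
tcp_rot: [[-0.171, 0.985, -0.0], [0.985, 0.171, -0.0], [-0.0, -0.0, -1.0]]
wrist_force: [-0.6, 0.8, -1.1]
opening: 0.0187
```

Run:
```python
from m0 import *
cap('side','side14'); s=sensors.observe(); print(s['tool_pos'],s['wrist_force'],s['torque'],s['opening'])
p,_=ld('side14'); c=p[130:225,325:395]; cv2.imwrite('pics/side14z.png',cv2.cvtColor(cv2.resize(c,None,fx=6,fy=6,interpolation=2),cv2.COLOR_RGB2BGR))
```

```text
[ 0.51205893 -0.02220193  0.23083418] [-0.05630277  0.10248047 -1.22755938] [ 0.03627736  0.0581028  -0.00643527] 0.018624712572330202
```

View pics/side14z.png

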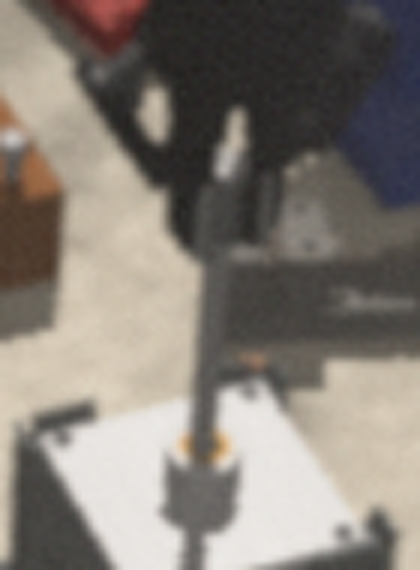

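The nose is in the cover's bushing at zoomed (205,445), with no side force. I'll keep lowering.

```bash
python3 -m crank '0 0 0 0 0 -5 10;0 0 0 0 0 -5 10;0 0 0 0 0 -6 10;0 0 0 0 0 -6 10;0 0 0 0 0 -6 10;0 0 0 0 0 -6 10;0 0 0 0 0 -6 10;0 0 0 0 0 -6 10;0 0 0 0 0 0 10;0 0 0 0 0 0 10' 70
```

```text
t: 17.1
tool_pos: [0.512, -0.0222, 0.1847]
tcp_rot: [[-0.171, 0.985, -0.0], [0.985, 0.171, -0.0], [-0.0, -0.0, -1.0]]
wrist_force: [0.5, -0.0, -0.8]
opening: 0.0187
```

```bash
python3 -m crank '0 0 0 0 0 -4 10;0 0 0 0 0 -3 10;0 0 0 0 0 -2 10;0 0 0 0 0 -2 10;0 0 0 0 0 -2 10;0 0 0 0 0 0 10;0 0 0 0 0 0 10' 70
```

```text
t: 17.8
tool_pos: [0.512, -0.0222, 0.1718]
tcp_rot: [[-0.171, 0.985, 0.0], [0.985, 0.171, -0.0], [-0.0, 0.0, -1.0]]
wrist_force: [-0.5, 0.4, -1.0]
opening: 0.0183
```

Nose at about 0.042 m, so it has entered the lower bushing without contact.

```bash
python3 -m crank '0 0 0 0 0 -3 10;0 0 0 0 0 -3 10;0 0 0 0 0 -3 10;0 0 0 0 0 -3 10;0 0 0 0 0 -3 10;0 0 0 0 0 -3 10;0 0 0 0 0 -3 10;0 0 0 0 0 -3 10;0 0 0 0 0 -2 10;0 0 0 0 0 0 10;0 0 0 0 0 0 10' 70
python3 - <<'E'
from m0 import *
cap('side','side15');cap('top','top15'); s=sensors.observe(); print(s['tool_pos'],s['wrist_force'],s['torque'],s['opening'])
p,_=ld('side15'); c=p[140:280,300:420]; cv2.imwrite('pics/side15z.png',cv2.cvtColor(cv2.resize(c,None,fx=4.2,fy=4.2,interpolation=2),cv2.COLOR_RGB2BGR))
E
```

```text
t: 18.9
tool_pos: [0.512, -0.0222, 0.1458]
tcp_rot: [[-0.171, 0.985, -0.0], [0.985, 0.171, -0.0], [-0.0, -0.0, -1.0]]
wrist_force: [-0.3, 1.4, -0.9]
opening: 0.0182
[ 0.51202887 -0.02215687  0.14588129] [ 0.76276436 -0.0363551  -1.47578915] [-0.04455385  0.03757553 -0.05152377] 0.018249771587689145
```

View pics/side15z.png

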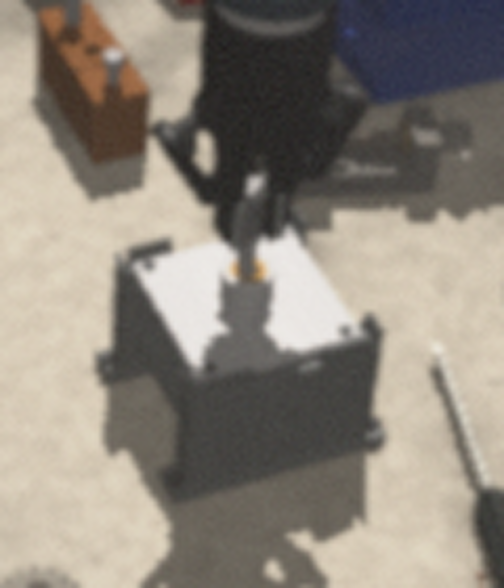

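View pics/side15.png

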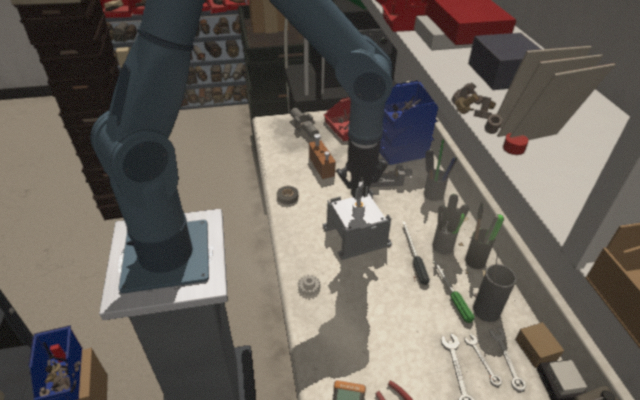

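The head top sits at pixel (360.7,184), and a 0.186 m head top projects to (359.7,183.9), so the nose is near 0.016 m. I'll re-check the cover plane and the untouched objects, then hand in.

Run:
```python
from h import *
p,d=ld('side15');P=pts('side',d); a=np.radians(9.7)
R=np.array([[np.cos(a),np.sin(a)],[-np.sin(a),np.cos(a)]]); L=(P[...,:2]-[.5128,-.0225])@R.T
hsv=cv2.cvtColor(p,cv2.COLOR_RGB2HSV)
m=(abs(L[...,0])<.048)&(abs(L[...,1])<.048)&(np.hypot(L[...,0],L[...,1])>.03)&(abs(P[...,2]-.094)<.008)&(hsv[...,2]>110)
A=np.c_[L[m],np.ones(m.sum())]; k=np.linalg.lstsq(A,P[m][:,2],rcond=None)[0]; print(m.sum(),np.degrees(k[:2]),k[2])
p0,_=ld('side0')
for b in((296,322,272,298),(274,302,182,206)): print(np.abs(p0[b[2]:b[3],b[0]:b[1]].astype(int)-p[b[2]:b[3],b[0]:b[1]]).mean())
r.sign_off()
s=sensors.observe();print(s['t'],s['tool_pos'],s['wrist_force'])
```

```text
489 [-0.01958426 -0.28388687] 0.09294212122582245
3.049802761341223
4.26984126984127
the job is handed in; nothing more can be done
the job is handed in; nothing more can be done
```

The cover is seated on the frame and the long pin is threaded through both bushings. The job was handed in at about 19 s, with the gripper still holding the pin by its head.

**Cover:** I gripped it by the boss and lowered it between the corner keepers without touching them. I pressed it down with 20 N measured at the wrist.
- After I released it, a depth fit put it level within 0.1° at the seat height.
- With the pin in, a second fit from a partly shadowed view gave 0.3° of tilt, which I take as measurement noise.

**Pin:** It went through both bushings with no noticeable contact force, at most 1.5 N including its own weight.
- Going by the gripper height, the nose ends about 16 mm above the bench, so about 14 mm below the lower plate. The head's position in the side picture agrees.
- I could not see the nose directly because the frame hides it.

**Gear and tape:** Comparing the first and last side pictures shows neither has moved.

**Camera disagreement:** The two cameras differed by 2–3 mm in y on the bushing and by about 6 mm on the pin head. I used the average of the two, and the contact-free fits bore that out.

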